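Lock the sliding tea caddy with its tapered pin

ROBOT

A 7-joint arm with a two-finger parallel gripper is mounted at the origin on a cart in front of the work surface, level with it; the furniture and walls round the work are solid. World frame = base frame: x ahead of the robot, y to its left, z up, the work surface at z = 0. Lengths are in m, angles in degrees, forces in N, time in s.
With the tool pointing down it reaches from about 0.425 to 0.875 m from the base axis. Payload 9.9 kg.
Tool frame: the origin (TCP) lies on the centre line of the jaws, within the pads' length; the fingertips stand 19 mm ahead of it and the grasp point (between the pads) is the TCP (finger_overhang is the distance from the TCP to the fingertips, in m); z points along the fingers, y is the line along which they close (so a half turn about z gives the same grasp; the last joint's range is limited). The gripper opens to 85 mm and grips with 20 to 120 N. Pads are 22 mm wide; open, the fingers measure 114 mm over their backs; the gripper's body (76 mm by 85 mm) begins 54 mm behind the grasp point. The pads swing forward as they close: fully open they stand 13 mm farther back than shut.
Start: joints at [-77.796, 32.985, 1.427, 82.34, -0.859, 64.687, -3.237], TCP at [0.197, 0.645, 0.25] pointing down, gripper open.
Joint ranges: [-157.87, 157.87], [-19.46, 123.44], [-87.15, 90], [11.01, 140.99], [-62.26, 242.26], [9.8, 113.94], [-161.44, 161.44]. Speed limits (degrees/s): [127.2, 127.2, 172.46, 172.46, 180, 180, 180].

INTERFACE

Orientations are given as [roll, pitch, yaw] about the fixed x, y, z axes, in that order (R = Rz(yaw) Ry(pitch) Rx(roll)).
In Python, from workcell import * gives the robot as it stands.
- The arm moves only by the tool apply_moves, never from a script. Its argument "moves" is a list of rows, each a list of 3 entries, a list of its own where there are three numbers: the turn, a rotation vector about the tool's x, y, z in rad, then the shift along the tool's x, y, z in mm, then the opening, from 0 (shut) to 1 (fully open). A call has 1 to 5 rows; each row is the pose to reach, as a shift and turn from the pose commanded when the call began, along the tool's axes at that moment; what a row does not reach only later rows make up. A row lasts 1/10 s, in which the tool goes at most 50 mm and 8.59 degrees, less where a joint would pass 70% of its speed; a pose out of reach is approached as far as the arm can. A call with a gripper value outside its range is refused whole. The fingers move at their own pace and stop on an object; "force" is the grip in N (left out, the last holds). Time passes only in rows, so rows that repeat a pose let the fingers close. It gives the time, the measured TCP pose, the force and the opening at its end, in the units of the state.
- state(): the state, without advancing time (a new reading comes with each control period).
- snapshot(name): name is "scene" or "side" or "wrist"; returns the picture (420x560x3 uint8, red, green, blue); there is no depth.
- camera_info(name): a dict with "fx", "fy", "cx", "cy" (pixels), "R" (3x3) and "t" (3): a world point X has camera coordinates R X + t; the wrist camera has in their place "T_tool_cam" (4x4, takes a point from camera to tool coordinates, whose origin is the TCP and whose axes are the flange's). Camera axes: x right, y down, z forward; pixel columns grow to the right and rows downward; lengths in m; the calibration is good to about 2 mm. A picture is of the moment at which its call begins: read the wrist's pose just before it. camera_info takes no time and is no camera call.
- hand_in(): hands the job in, once; it reports no verdict.
Trained networks look in the newest picture that a camera, given by its name, has taken for a name from the list of things; names that differ only in an ending like _2 or _b are one class to them, and where a whole thing is asked for, a point or a joint stands for the part that bears it (a point fixed in the world has none). Each returns a list of dicts, best first, with "confidence" (0 to 1); they miss things now and then, are a little off and sometimes report something else, mostly with a low value. They report only what shows in the picture. A call takes as long as a camera call. They do not tell look-alikes from the thing itself.
- look_for(camera, thing): "box" ([left, top, right, bottom] in pixels, round what is visible of it).
- trace(camera, thing): "pixels" (420x560 bool, what is visible of it) and "box" ([left, top, right, bottom] in pixels, round what is visible of it).
The state is a dict: "t": time; "joint_pos": joint angles; "joint_velocities": joint speeds; "effort": joint torques, N m; "tcp_pos": TCP position; "tool_rot": TCP orientation; "ft_force": force on the tool from outside, world axes, zero at the start; "moment": the same for the moment, N m; "width": finger opening in m.
Only numpy, scipy, OpenCV 4.12 (cv2) and the standard library are available. Lean on these libraries where they do the work, as an engineer would, in place of code of your own. Each camera call takes 0.05 s, during which the arm holds its last target. There are 200 camera calls.

TASK

Lock the sliding tea caddy to its frame: take the tapered locking pin out of its wooden block and work it down through the hole in the caddy and the offset hole in the strap hidden beneath, so that the caddy is drawn into line, until the pin's collar lies flat on the caddy; leave it standing there. Do it gently: on its way down the pin must not bear on the caddy or its frame with more than 22 N, so where it catches feel for the way and ease it sideways rather than force it, and land the collar with no more than 35 N. Leave the mug, the biscuit box and the milk pot where they are.

Things in the scene. Friction and masses are not known exactly. Their poses are not given: they have to be found in the camera images.
- lock_pin: Steel locking pin with a black square grip, about 0.12 kg, standing upright in the block. Origin: centre of its collar's underside, z up. Below it a round 18 mm shank to z = -16 mm, then a taper to a 9 mm blunt tip at z = -42 mm. Collar 30 mm across, z = 0 to 5 mm. Grip 22 x 22 mm, flats facing the pin's x and y, z = 5 to 45 mm, with a 2 mm button on top.
- pin_tip (a point): End of the pin's taper, 42 mm below the pin's origin on its axis.
- pin_block: Pale wooden block 64 x 64 x 50 mm, fixed to the worktop; origin in the centre of its underside, z up. In the middle of its top a hole of 22 mm diameter, 49 mm deep; the pin stands in it with its collar on the top.
- caddy_hole (a point): Centre of the caddy's hole, on top of its steel bridge plate; z up, x the sliding direction. The hole is 19.5 mm wide through the 6 mm plate; the strap lies 1 mm below the plate. The tray rims stand 6 mm above the plate's top.
- caddy (a joint): Slide of the caddy (two white trays holding sachets, joined by the bridge plate, 220 mm over all) along the frame's x axis: -0.022 to 0.022 m, 0 in the middle of the frame, within 2 mm of it at the start. About 2 N of friction; it stays where it is left.
- caddy_frame: Aluminium frame fixed to the worktop, 240 mm (x, the sliding direction) by 138 mm over the rails (178 mm over the feet), 58 mm high; origin in its middle on the worktop. Its rigid steel strap, 6 mm thick, top at z = 56 mm, free space below, has a 19.5 mm round hole on the x axis, hidden under the caddy, anywhere within 16 mm of the middle: only feeling tells.
- mug_floral: Floral mug, 118 mm high, 69 mm across and 92 mm with its handle, standing upside down beyond the block; origin at its underside.
- biscuit_box: Clear plastic box of biscuits, 76 x 69 x 43 mm, beyond the frame; origin at its underside.
- creamer_a: Small white milk portion pot, 39 mm across, 21 mm high, on the worktop nearer to the robot than the block; origin at its underside.
Not all that is in view belongs to the job. Several things have the shape of the lock_pin; the one meant has the colours described above.

How it is judged (in metres and radians):
On the way, in this order (a step that is already met when the one before it is completed fails the run):
1. the pin is out of its block, upright (height (world z) of pin_tip above 0.052 m and angle between lock_pin's own z axis and vertical below 0.5 rad), for 0.1 s.
2. the pin's tip is in the caddy's hole (z of pin_tip in the frame of caddy_hole below -0.003 m and horizontal distance between pin_tip and caddy_hole below 0.009 m), for 0.1 s.
At the end, for the whole second after the job is handed in: The pin is fully home through both holes and at rest: collar within 2 mm of the caddy's plate, pin axis within 2.5 mm of the hole's centre and within 0.06 rad of vertical (z of lock_pin in the frame of caddy_hole below 0.002 m and horizontal distance between lock_pin and caddy_hole below 0.0025 m and angle between lock_pin's own z axis and vertical below 0.06 rad and linear speed of lock_pin below 0.01 m/s); the robot touches nothing.
It fails at once if the pin, its collar still over 3 mm above the caddy, bears on the caddy, strap or frame with more than 22 N (contact force between lock_pin and caddy_frame above 22 N and z of lock_pin in the frame of caddy_hole above 0.003 m).
It fails at once if the pin bears on the caddy, strap or frame with more than 35 N (contact force between lock_pin and caddy_frame above 35 N).
It fails at once if the mug, biscuit box or milk pot is moved by more than 20 mm (distance of any of mug_floral, biscuit_box, creamer_a from where it was at the start of the episode above 0.02 m).
It also fails if it takes over 72 s, if anything falls off the work surface, if the arm or the gripper's body presses on something with over 40 N, if the wrist force passes 120 N, or if a joint passes its speed limit or range.

## Working session

There is one attempt and no reset: what is moved stays moved. The work goes in short steps, Python scripts to look and compute and a tool call to move; the robot and the scene stay as the last step left them, time stands still between calls to the robot, and variables do not carry over. Pictures are saved under pics/ and viewed, on a budget of 10 in all, crops included, one or two more only if the job needs it, and the job is handed in when it is done.

Besides the shell and the picture viewer there is one more tool, called after "Emit:" as name([rows], argument=value, ...), one row to a line, values as JSON. apply_moves: Moves the arm, as the interface text tells. Its arguments: {"type":"object","properties":{"moves":{"type":"array"},"force":{"type":"number"}},"required":["moves"]}

```bash
ls; mkdir -p pics
cat > h.py <<'E'
from workcell import *
import numpy as np, cv2
from scipy.spatial.transform import Rotation as Ro
def cam(n):
    c=camera_info(n)
    K=np.array([[c['fx'],0,c['cx']],[0,c['fy'],c['cy']],[0,0,1.]])
    if n!='wrist': return K,np.array(c['R']),np.array(c['t'])
    s=state(); T=np.eye(4); T[:3,:3]=Ro.from_euler('xyz',s['tool_rot'],degrees=True).as_matrix(); T[:3,3]=s['tcp_pos']
    W=np.linalg.inv(T@np.array(c['T_tool_cam'])); return K,W[:3,:3],W[:3,3]
def onz(C,u,v,z):
    K,R,t=C; d=R.T@np.linalg.solve(K,[u,v,1]); o=-R.T@t
    return o+d*(z-o[2])/d[2]
def px(C,X):
    K,R,t=C; p=K@(R@np.array(X)+t); return p[:2]/p[2]
E
python3 - <<'E'
from h import *
s=state(); print(s)
a=snapshot('scene'); b=snapshot('side')
cv2.imwrite('pics/a.png',np.hstack([a,b])[:,:,::-1][:, :].copy() if 0 else cv2.resize(np.vstack([np.hstack([a,b])])[:,:,::-1],(800,300)))
cv2.imwrite('pics/scene.png',cv2.resize(a,(800,600))[:,:,::-1])
for n in ['scene','side']:
  for th in ['lock_pin','pin_block','caddy','caddy_frame','mug_floral','biscuit_box','creamer_a']:
    for d in look_for(n,th)[:4]: print(n,th,np.round(d['box']),round(d['confidence'],2))
E
```

```text
pics
{'t': 0.0, 'joint_pos': array([-77.79667272,  33.03419201,   1.42369071,  82.38478913,
        -0.86067001,  64.68764326,  -3.2373613 ]), 'joint_velocities': array([ 0.10082792, -0.04973544, -0.08423787,  0.09132586, -0.0439459 ,
        0.00912775, -0.01170065]), 'effort': array([-3.38110367e-04, -7.65741706e+01,  2.25058079e+00, -2.85971081e+01,
        1.53412542e-02,  1.24217491e-02, -2.02741938e-05]), 'tcp_pos': array([0.19727076, 0.6450954 , 0.24943488]), 'tool_rot': array([-1.79904033e+02,  4.06569020e-03,  1.62996390e+02]), 'ft_force': array([ 0.07036383, -0.44047509,  0.10666628]), 'moment': array([ 0.02333011, -0.00769111, -0.05330552]), 'width': 0.0853074539575882}
scene lock_pin [226. 231. 248. 258.] 0.8
scene lock_pin [244. 283. 262. 307.] 0.63
scene lock_pin [298. 251. 312. 282.] 0.63
scene lock_pin [282. 312. 300. 336.] 0.62
scene pin_block [233. 274. 281. 328.] 0.96
scene caddy [293. 126. 398. 223.] 0.96
scene caddy_frame [276. 126. 409. 251.] 0.6
scene biscuit_box [202. 153. 241. 195.] 0.74
scene creamer_a [316. 301. 334. 324.] 0.79
side lock_pin [215. 220. 234. 247.] 0.81
side lock_pin [221. 243. 237. 274.] 0.8
side lock_pin [246. 272. 263. 320.] 0.7
side lock_pin [279. 238. 295. 281.] 0.67
side pin_block [200. 263. 256. 307.] 0.63
side caddy [302. 176. 397. 233.] 0.79
side caddy [218. 247. 233. 275.] 0.44
side caddy_frame [288. 174. 406. 263.] 0.67
side mug_floral [166. 180. 200. 241.] 0.75
side mug_floral [216. 244. 231. 272.] 0.71
side biscuit_box [217. 186. 257. 218.] 0.69
side creamer_a [289. 292. 312. 312.] 0.76
```

View pics/scene.png

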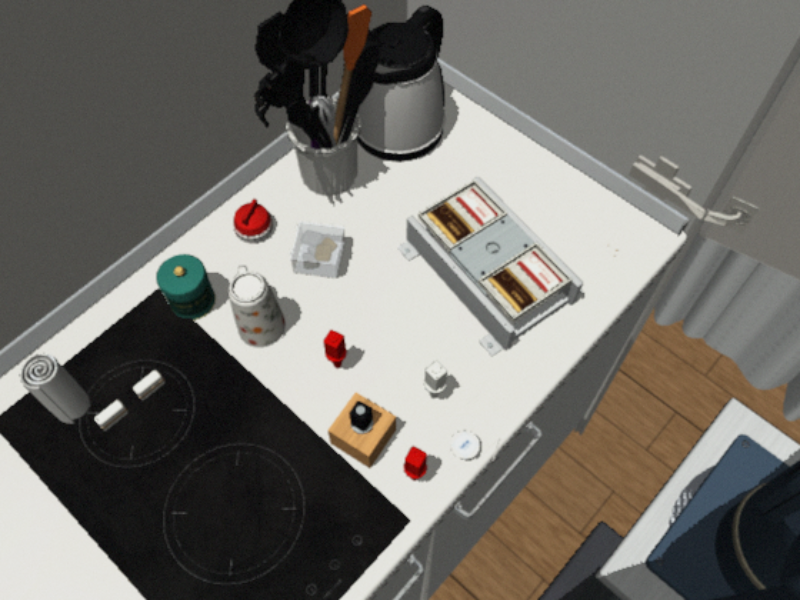

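Run:
```python
from h import *
a=snapshot('scene'); b=snapshot('side')
c=np.hstack([cv2.resize(a[215:355,200:340],(400,400),interpolation=2),cv2.resize(b[200:340,160:300],(400,400),interpolation=2)])
cv2.imwrite('pics/b.png',c[:,:,::-1])
C=cam('scene');S=cam('side')
for u,v in [(237,258),(253,307),(305,282),(291,336)]: print('sc',onz(C,u,v,0),onz(C,u,v,.05))
for u,v in [(224,247),(229,274),(254,320),(287,281)]: print('si',onz(S,u,v,0),onz(S,u,v,.05))
```

```text
sc [0.58271302 0.18283491 0.        ] [0.56390342 0.19699098 0.05      ]
sc [0.4868431  0.23565737 0.        ] [0.4728099  0.24718173 0.05      ]
sc [0.44709564 0.12890486 0.        ] [0.43504272 0.14574781 0.05      ]
sc [0.39480914 0.22841035 0.        ] [0.38536123 0.24029577 0.05      ]
si [0.61874861 0.16948178 0.        ] [0.55212221 0.20042911 0.05      ]
si [0.53175948 0.20536474 0.        ] [0.47363257 0.23280603 0.05      ]
si [0.39828223 0.23123564 0.        ] [0.35319704 0.25614916 0.05      ]
si [0.44808924 0.12721088 0.        ] [0.39813753 0.16228839 0.05      ]
```

View pics/b.png

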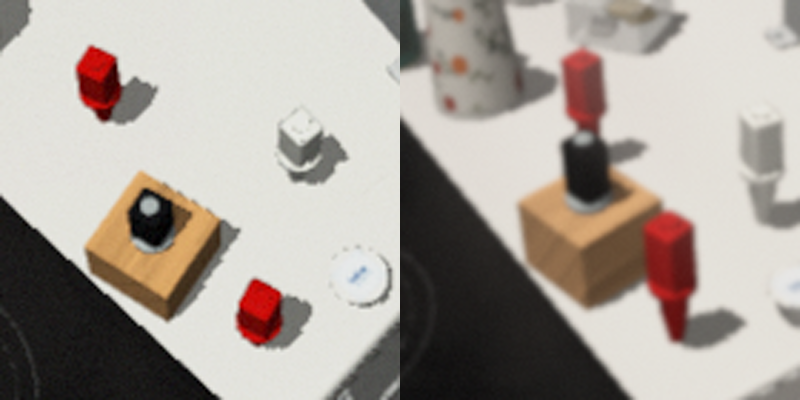

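Candidates in scene pixels: red pin (237,245), red pin (291,324), white pin (305,267), and the black-gripped steel pin standing in the wooden block (253,295). The last one fits: it has the black grip and steel collar, and it's in the block. The crop confirms it.

```bash
cat >> h.py <<'E'
def mv(P,yaw=None,rp=None):
    "tool-frame turn vector & shift mm to world P, upright, given yaw"
    s=state(); R=Ro.from_euler('xyz',s['tool_rot'],degrees=True)
    d=R.inv().apply(np.array(P)-s['tcp_pos'])*1000
    out=[None,np.round(d,1)]
    if yaw is not None: out[0]=np.round((R.inv()*Ro.from_euler('xyz',[180,0,yaw],degrees=True)).as_rotvec(),4)
    return out
E
python3 - <<'E'
from h import *
C=cam('scene')
f=.7
for n,u,v,z in [('hole',492,247,.063),('crock',327,190,0),('kettle',400,155,0),('mug',258,340,0),('pinbutton',362,408,.097),('rimcorner1',478,180,.069),('rc2',580,285,.069),('rc3',512,335,.058),('rc4',408,217,.058)]: print(n,onz(C,u*f,v*f,z))
print(np.round(camera_info('wrist')['T_tool_cam'],4), camera_info('wrist')['fx'])
print(mv([.45,.2,.25],163))
E
```

```text
hole [ 0.53159015 -0.08741539  0.063     ]
crock [ 0.82026375 -0.02996622  0.        ]
kettle [ 0.78261982 -0.16375784  0.        ]
mug [0.70047328 0.2294524  0.        ]
pinbutton [0.48674774 0.22884253 0.097     ]
rimcorner1 [ 0.62245848 -0.1643468   0.069     ]
rc2 [ 0.39839691 -0.11757806  0.069     ]
rc3 [0.42192499 0.00318561 0.058     ]
rc4 [ 0.65967081 -0.04733444  0.058     ]
[[-1.100e-03 -9.543e-01 -2.988e-01  7.510e-02]
 [ 1.000e+00 -1.100e-03 -2.000e-04 -3.000e-04]
 [-2.000e-04 -2.988e-01  9.543e-01 -1.238e-01]
 [ 0.000e+00  0.000e+00  0.000e+00  1.000e+00]] 316.535176318932
[array([ 0.0001,  0.    , -0.0001]), array([-3.718e+02, -3.522e+02,  3.000e-01])]
```

Emit:
apply_moves([
  [[0, 0, 0], [-400, -313, 50], 1],
  [[0, 0, 0], [-400, -313, 50], 1],
  [[0, 0, 0], [-400, -313, 50], 1],
  [[0, 0, 0], [-400, -313, 50], 1],
  [[0, 0, 0], [-400, -313, 50], 1],
], force=40)

```text
t: 1.4
tcp_pos: [0.3408, 0.4399, 0.2259]
tool_rot: [180.0, 0.0, 163.0]
ft_force: [0.4, -0.6, 0.0]
width: 0.0857
```

Run:
```python
from h import *
print(mv([.487,.229,.2],163),state()['tcp_pos'])
```

```text
[array([0.0006, 0.0003, 0.0001]), array([-201.4, -159. ,   25.8])] [0.34083772 0.43991543 0.22588736]
```

Emit:
apply_moves([
  [[0, 0, 0], [-201, -159, 26], 1],
  [[0, 0, 0], [-201, -159, 26], 1],
  [[0, 0, 0], [-201, -159, 26], 1],
  [[0, 0, 0], [-201, -159, 26], 1],
  [[0, 0, 0], [-201, -159, 26], 1],
])

```text
t: 1.9
tcp_pos: [0.4823, 0.2353, 0.2007]
tool_rot: [180.0, 0.0, 163.0]
ft_force: [0.3, 0.5, 0.2]
width: 0.0853
```

Emit:
apply_moves([
  [[0, 0, 0], [0, 0, 0], 1],
  [[0, 0, 0], [0, 0, 0], 1],
])

```text
t: 2.1
tcp_pos: [0.4821, 0.2357, 0.2006]
tool_rot: [-180.0, 0.0, 162.8]
ft_force: [-0.3, 1.1, -0.2]
width: 0.0853
```

Run:
```python
from h import *
s=state();print(s['tcp_pos'],s['tool_rot'])
C=cam('wrist')
w=snapshot('wrist'); cv2.imwrite('pics/w1.png',cv2.resize(w,(800,600))[:,:,::-1])
for th in ['lock_pin','pin_block','creamer_a']:
    for d in trace('wrist',th)[:2]:
        b=d['box']; print(th,np.round(b),round(d['confidence'],2)); 
        r=cv2.minAreaRect(np.argwhere(d['pixels'])[:,::-1].astype(np.float32)); print(r)
        if th=='pin_block':
            B=cv2.boxPoints(r); print([onz(C,*p,.05)[:2].round(4) for p in B])
```

```text
[0.48205249 0.2356542  0.2005687 ] [-1.79994964e+02  3.65465546e-03  1.62798560e+02]
lock_pin [214.  89. 259. 124.] 0.85
((241.37838745117188, 106.77027893066406), (39.92215347290039, 39.55454635620117), 53.97262954711914)
lock_pin [244. 279. 276. 346.] 0.74
((260.6199645996094, 312.1600036621094), (30.68843650817871, 62.9325065612793), 8.13010311126709)
pin_block [235. 150. 326. 246.] 0.96
((278.29998779296875, 199.0999755859375), (75.57909393310547, 72.89581298828125), 63.43495178222656)
[array([0.4545, 0.1927]), array([0.4443, 0.256 ]), array([0.5122, 0.268 ]), array([0.5255, 0.2006])]
creamer_a [145.  86. 186. 133.] 0.71
((163.25001525878906, 106.25000762939453), (44.547725677490234, 39.59797668457031), 45.0)
```

View pics/w1.png

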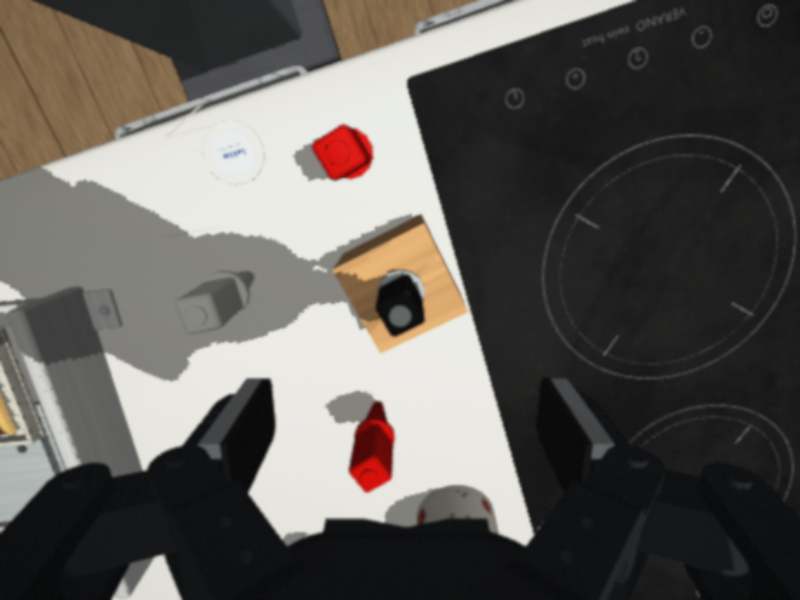

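Run:
```python
from h import *
C=cam('wrist')
for p in [(421,217),(467,310),(380,352),(333,270)]: print(onz(C,p[0]*.7,p[1]*.7,.05).round(4))
print('button',onz(C,280,221,.097))
w=snapshot('wrist'); c=cv2.resize(w[175:245,245:315],(600,600),interpolation=cv2.INTER_CUBIC).astype(float)
c=np.clip(255*(c/255)**.5,0,255).astype(np.uint8)
cv2.imwrite('pics/w2.png',c[:,:,::-1])
```

```text
[0.4452 0.2587 0.05  ]
[0.5107 0.2703 0.05  ]
[0.5224 0.2078 0.05  ]
[0.4607 0.1969 0.05  ]
button [0.48590763 0.23345424 0.097     ]
```

View pics/w2.png

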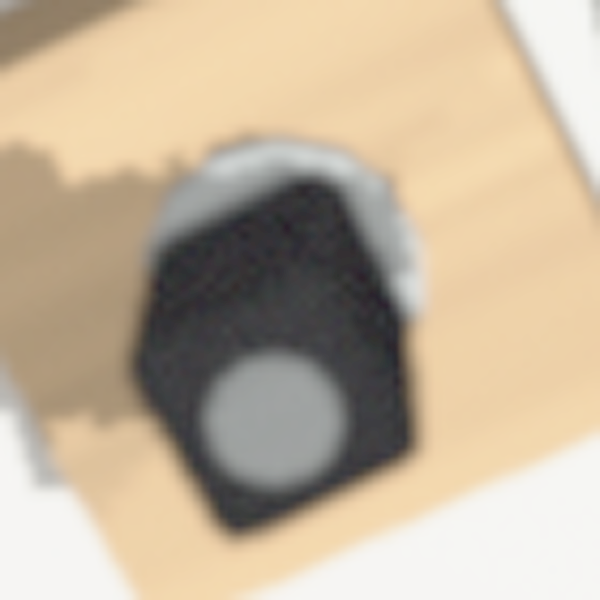

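Run:
```python
from h import *
C=cam('wrist')
q=[onz(C,245+x*7/60,175+y*7/60,.095)[:2] for x,y in [(235,540),(415,450),(135,370)]]
print(np.round(q,4)); 
for i in (1,2): d=q[i]-q[0]; print(np.degrees(np.arctan2(d[1],d[0])),np.linalg.norm(d))
s=state();print(s['joint_pos'])
print(mv([.485,.2335,.15],190))
```

```text
[[0.4984 0.2233]
 [0.4948 0.2415]
 [0.4801 0.2197]]
101.298806875571 0.018570990887608014
-168.83323835248623 0.018635391422173884
[-34.00074652  24.33994196   3.75723815 107.32737408  -2.10776899
  48.38594684  43.96499596]
[array([ 5.000e-04, -1.000e-04, -4.688e-01]), array([-5.6, -3.5, 50.7])]
```

Emit:
apply_moves([
  [[0, 0, -0.15], [-5.6, -3.5, 20], 1],
  [[0, 0, -0.3], [-5.6, -3.5, 40], 1],
  [[0, 0, -0.45], [-5.6, -3.5, 50], 1],
  [[0, 0, -0.49], [-5.6, -3.5, 50], 1],
  [[0, 0, -0.49], [-5.6, -3.5, 50], 1],
])

```text
t: 2.85
tcp_pos: [0.4852, 0.2328, 0.1503]
tool_rot: [180.0, -0.0, -168.8]
ft_force: [0.2, 0.4, 0.0]
width: 0.0854
```

Run:
```python
from h import *
s=state();print(s['tcp_pos'],s['tool_rot'],s['joint_pos'])
C=cam('wrist')
w=snapshot('wrist'); c=w[100:420,100:460]; cv2.imwrite('pics/w3.png',cv2.resize(c,(675,600))[:,:,::-1])
print('exp',px(C,[.485,.2335,.097]), mv([.485,.2335,.082],191))
hsv=cv2.cvtColor(w,cv2.COLOR_RGB2HSV); g=((hsv[...,1]<40)&(hsv[...,2]>60)&(hsv[...,2]<190)).astype(np.uint8)
u,v=px(C,[.485,.2335,.097]).astype(int)
n,l,st,ce=cv2.connectedComponentsWithStats(g[v-30:v+30,u-30:u+30])
for i in range(1,n):
  if st[i,4]>30: p=ce[i]+[u-30,v-30]; print(p,st[i],onz(C,*p,.097))
```

```text
[0.48515831 0.23279957 0.15031167] [ 1.79988267e+02 -3.57789205e-02 -1.68811034e+02] [-27.73230019  28.05202526  -4.20563541 110.19651386   2.92613193
  41.8822035   67.5632098 ]
exp [286.53490797 239.29546607] [array([ 0.0003, -0.0001,  0.0012]), array([ 0.2,  0.8, 68.6])]
[263.5        215.77083333] [ 6  0  5 16 48] [0.47288801 0.21720963 0.097     ]
[298.02 216.44] [40  0  5 17 50] [0.46935922 0.23730841 0.097     ]
[280.63333333 241.83333333] [ 15  24  20  19 300] [0.48732359 0.23031274 0.097     ]
```

View pics/w3.png

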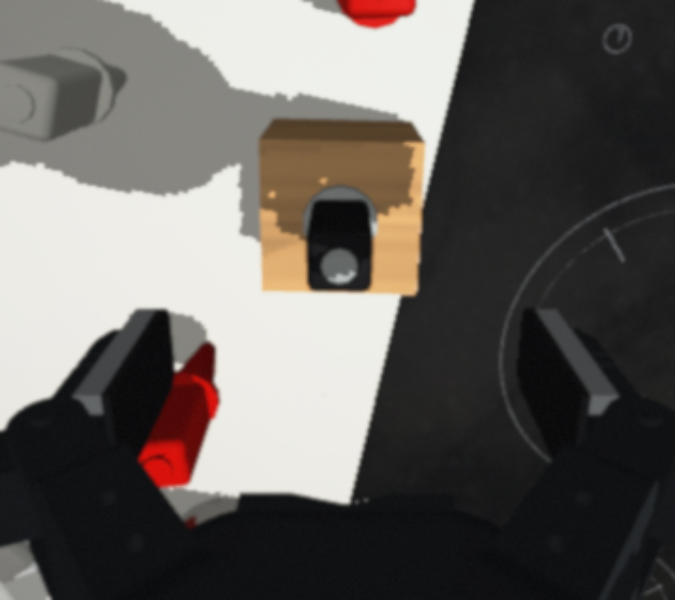

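Emit:
apply_moves([
  [[0, 0, 0], [-1, -1.5, 25], 1],
  [[0, 0, 0], [-1, -1.5, 50], 1],
  [[0, 0, 0], [-1, -1.5, 68.5], 1],
  [[0, 0, 0], [-1, -1.5, 68.5], 0.5],
  [[0, 0, 0], [-1, -1.5, 68.5], 0],
], force=70)

```text
t: 3.4
tcp_pos: [0.487, 0.2312, 0.0826]
tool_rot: [-180.0, 0.0, -168.9]
ft_force: [-0.2, 0.6, 0.3]
width: 0.0589
```

Emit:
apply_moves([
  [[0, 0, 0], [0, 0, 0], 0],
  [[0, 0, 0], [0, 0, 0], 0],
  [[0, 0, 0], [0, 0, 0], 0],
])

```text
t: 3.7
tcp_pos: [0.4875, 0.231, 0.0833]
tool_rot: [180.0, 0.1, -168.9]
ft_force: [-0.7, -0.2, 5.5]
width: 0.0212
```

Emit:
apply_moves([
  [[0, 0, 0], [0, 0, -10], 0],
  [[0, 0, 0], [0, 0, -25], 0],
  [[0, 0, 0], [0, 0, -45], 0],
  [[0, 0, 0], [0, 0, -70], 0],
  [[0, 0, 0], [0, 0, -100], 0],
])

```text
t: 4.2
tcp_pos: [0.4864, 0.2304, 0.1833]
tool_rot: [-180.0, -0.1, -168.9]
ft_force: [0.7, 0.1, -0.8]
width: 0.0212
```

Emit:
apply_moves([
  [[0, 0, 0], [0, 0, 0], 0],
  [[0, 0, 0], [0, 0, 0], 0],
])

```text
t: 4.4
tcp_pos: [0.4872, 0.2307, 0.1832]
tool_rot: [180.0, 0.1, -168.9]
ft_force: [-0.7, 1.0, -1.4]
width: 0.0208
```

Run:
```python
from h import *
s=state();print(s['tcp_pos'],s['tool_rot'],s['ft_force'],s['moment'],s['width'])
print(mv([.5316,-.0874,.185],168))
```

```text
[0.48719393 0.23070851 0.18315871] [ 1.79969182e+02  1.06302801e-01 -1.68944216e+02] [-0.67584407  0.97582377 -1.37414185] [ 0.0216633  -0.00709973  0.02830662] 0.02075268670967263
[array([0.0009, 0.0017, 0.4024]), array([  17.4, -320.7,   -2. ])]
```

Emit:
apply_moves([
  [[0, 0, 0.1], [8, -324, -2], 0],
  [[0, 0, 0.2], [8, -324, -2], 0],
  [[0, 0, 0.3], [8, -324, -2], 0],
  [[0, 0, 0.4], [8, -324, -2], 0],
  [[0, 0, 0.4], [8, -324, -2], 0],
])

```text
t: 4.9
tcp_pos: [0.5282, -0.0176, 0.1828]
tool_rot: [-180.0, -0.1, 168.0]
ft_force: [0.8, -0.2, -0.9]
width: 0.0213
```

Run:
```python
from h import *
print(mv([.5414,-.0895,.185],168))
```

```text
[array([-0.0005, -0.0017, -0.0005]), array([-27.9, -67.6,  -2.2])]
```

Emit:
apply_moves([
  [[0, 0, 0], [-28, -67.5, -2], 0],
  [[0, 0, 0], [-28, -67.5, -2], 0],
  [[0, 0, 0], [-28, -67.5, -2], 0],
  [[0, 0, 0], [-28, -67.5, -2], 0],
])

```text
t: 5.3
tcp_pos: [0.5417, -0.0876, 0.1847]
tool_rot: [180.0, -0.1, 168.1]
ft_force: [0.3, 1.3, -0.8]
width: 0.0206
```

Run:
```python
from h import *
s=state();print(s['tcp_pos'],s['tool_rot'])
C=cam('wrist')
w=snapshot('wrist'); cv2.imwrite('pics/w4.png',cv2.resize(w,(800,600))[:,:,::-1])
print('exp',px(C,[.5316,-.0874,.063]),'tip',px(C,s['tcp_pos']-[0,0,.075]))
for d in look_for('wrist','caddy')[:2]:print(d)
```

```text
[ 0.54171967 -0.08762384  0.18468108] [ 1.79993501e+02 -1.13831143e-01  1.68080745e+02]
exp [282.15865356 194.24431702] tip [284.61806284 226.42970557]
{'box': [198.1, 39.4, 355.8, 291.4], 'confidence': 0.91}
```

View pics/w4.png

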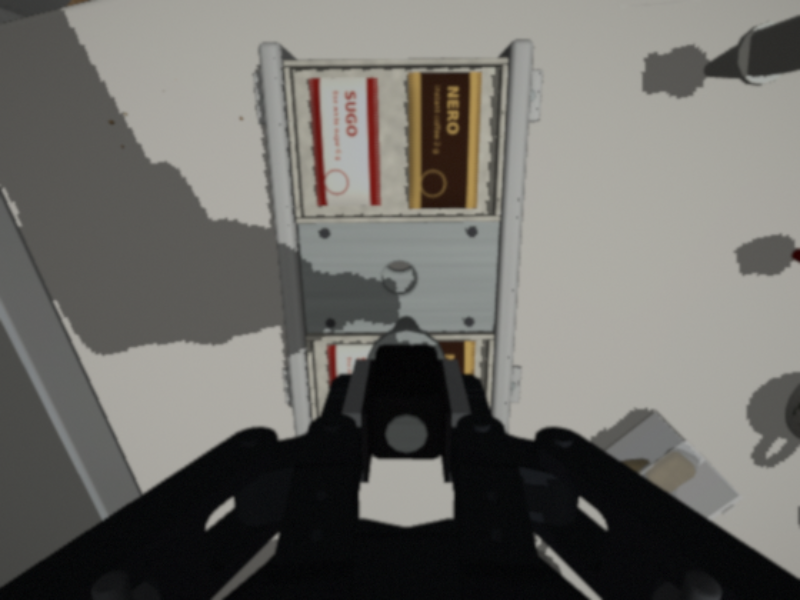

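Run:
```python
from h import *
C=cam('wrist')
w=snapshot('wrist'); c=np.clip(255*(cv2.resize(w[170:240,250:320],(600,600),interpolation=2)/255.)**.7,0,255)
cv2.imwrite('pics/w5.png',c.astype(np.uint8)[:,:,::-1])
print(onz(C,280,193.9,.063), mv(list(onz(C,280,193.9,.063)[:2])+[.185],168))
P=[onz(C,u*.7,v*.7,.063)[:2] for u,v in [(324,233),(472,232),(330,323),(469,321)]]
print(np.round(P,4),np.mean(P,0)); d=P[2]-P[0];e=P[3]-P[1];print(np.degrees(np.arctan2([d[1],e[1]],[d[0],e[0]])))
S=cam('side'); print('side exp',px(S,onz(C,280,193.9,.063)), px(cam('scene'),onz(C,280,193.9,.063)))
```

```text
[ 0.53134124 -0.08744987  0.063     ] [array([ 0.0005, -0.0011,  0.0049]), array([10.2, -3.7,  0.2])]
[[ 0.4986 -0.1229]
 [ 0.5146 -0.0437]
 [ 0.55   -0.1329]
 [ 0.5653 -0.0538]] [ 0.53211213 -0.08833677]
[-11.0785916  -11.23700851]
side exp [343.77804074 201.67297032] [344.50387222 172.95748598]
```

View pics/w5.png

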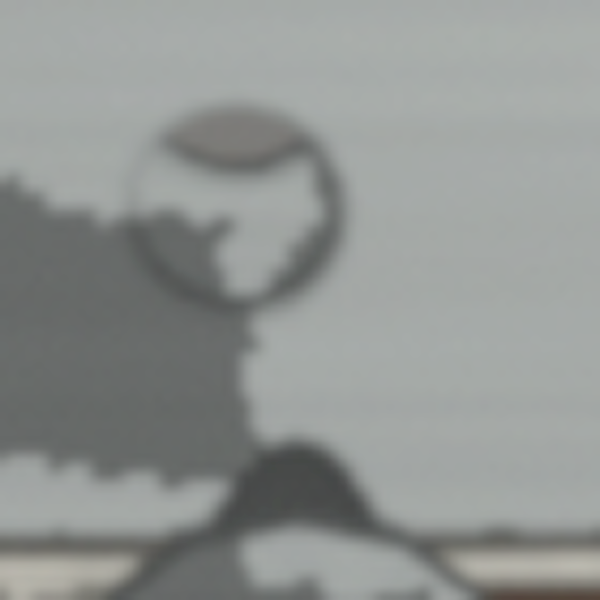

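Run:
```python
from h import *
C=cam('wrist')
f=lambda x,y,z: onz(C,250+x*7/60,170+y*7/60,z)[:2]
h=f(238,207,.063); print('hole',h, f(240,105,.063),f(240,310,.063),f(135,207,.063),f(345,207,.063))
a=np.radians(-11.2); ex=np.array([np.cos(a),np.sin(a)])
e=f(237,170,.056); print('strap edge dx',(e-h)@ex,'=> strap centre rel caddy hole',(e-h)@ex-.00975)
print('tip',f(295,443,.1097),mv([*h,.185],168.8))
```

```text
hole [ 0.53143102 -0.08914201] [ 0.5219186  -0.08691023] [ 0.54134056 -0.09107556] [ 0.52945857 -0.09859123] [ 0.53348016 -0.07932536]
strap edge dx -0.0018166012163022827 => strap centre rel caddy hole -0.011566601216302283
tip [ 0.53901255 -0.08535309] [array([ 0.0005, -0.0011, -0.0091]), array([ 9.8, -5.4,  0.2])]
```

Emit:
apply_moves([
  [[0, 0, -0.009], [11.8, -5.2, 0], 0],
  [[0, 0, -0.009], [11.8, -5.2, 15], 0],
  [[0, 0, -0.009], [11.8, -5.2, 32], 0],
  [[0, 0, -0.009], [11.8, -5.2, 42], 0],
  [[0, 0, -0.009], [11.8, -5.2, 42], 0],
])

```text
t: 5.95
tcp_pos: [0.5285, -0.0897, 0.1426]
tool_rot: [-180.0, -0.2, 168.7]
ft_force: [-0.5, 0.2, -0.5]
width: 0.0208
```

Run:
```python
from h import *
s=state();print(s['tcp_pos'],s['tool_rot'],s['ft_force'],mv([.5295,-.0888,.142],168.8))
a=snapshot('scene'); b=snapshot('side')
C=cam('scene');S=cam('side');t=s['tcp_pos']-[0,0,.075]
print('tip exp',px(C,t),px(S,t),'hole',px(C,[.5314,-.0888,.063]),px(S,[.5314,-.0888,.063]))
c=np.hstack([cv2.resize(a[135:205,310:380],(400,400),interpolation=2),cv2.resize(b[165:235,310:380],(400,400),interpolation=2)])
cv2.imwrite('pics/c.png',c[:,:,::-1])
```

```text
[ 0.5284808  -0.08970904  0.14255869] [-1.79987071e+02 -1.53613270e-01  1.68725339e+02] [-0.47414389  0.23932673 -0.46126137] [array([-0.0002, -0.0027, -0.0013]), array([-0.8,  1.1,  0.6])]
tip exp [346.50232669 171.83578098] [345.54632119 200.0475084 ] hole [344.89418957 172.54161332] [344.21808908 201.48476153]
```

View pics/c.png

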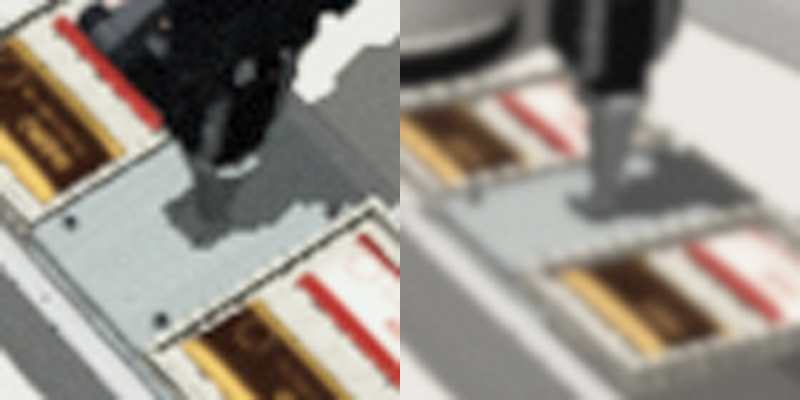

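Emit:
apply_moves([
  [[0, 0, 0], [-0.5, 0.5, 2], 0],
  [[0, 0, 0], [-0.5, 0.5, 4], 0],
  [[0, 0, 0], [-0.5, 0.5, 5], 0],
  [[0, 0, 0], [-0.5, 0.5, 6], 0],
  [[0, 0, 0], [-0.5, 0.5, 6.5], 0],
])

```text
t: 6.55
tcp_pos: [0.5304, -0.0899, 0.1371]
tool_rot: [-180.0, -0.0, 168.7]
ft_force: [-0.2, -0.0, -1.5]
width: 0.0209
```

Emit:
apply_moves([
  [[0, 0, 0], [0, 0, 0.7], 0],
  [[0, 0, 0], [0, 0, 1.4], 0],
  [[0, 0, 0], [0, 0, 2], 0],
  [[0, 0, 0], [0, 0, 2], 0],
])

```text
t: 6.95
tcp_pos: [0.5303, -0.0898, 0.135]
tool_rot: [-180.0, -0.0, 168.7]
ft_force: [0.1, -0.5, -0.7]
width: 0.021
```

Emit:
apply_moves([
  [[0, 0, 0], [0, 0, 0.5], 0],
  [[0, 0, 0], [0, 0, 1], 0],
  [[0, 0, 0], [0, 0, 1.5], 0],
  [[0, 0, 0], [0, 0, 1.5], 0],
])

```text
t: 7.35
tcp_pos: [0.5304, -0.0898, 0.1336]
tool_rot: [-180.0, -0.0, 168.7]
ft_force: [0.4, 0.2, -1.1]
width: 0.0209
```

Emit:
apply_moves([
  [[0, 0, 0], [1, 0, 0], 0],
  [[0, 0, 0], [2, 0, 0], 0],
  [[0, 0, 0], [3, 0, 0], 0],
  [[0, 0, 0], [4, 0, 0], 0],
  [[0, 0, 0], [4, 0, 0], 0],
])

```text
t: 7.85
tcp_pos: [0.5265, -0.0891, 0.1337]
tool_rot: [180.0, 0.0, 168.7]
ft_force: [-0.2, 0.4, -0.9]
width: 0.0209
```

Emit:
apply_moves([
  [[0, 0, 0], [1, 0, 0], 0],
  [[0, 0, 0], [2, 0, 0], 0],
  [[0, 0, 0], [3, 0, 0], 0],
  [[0, 0, 0], [3.7, 0, 0], 0],
  [[0, 0, 0], [3.7, 0, 0], 0],
])

```text
t: 8.35
tcp_pos: [0.5228, -0.0883, 0.1337]
tool_rot: [-180.0, 0.0, 168.7]
ft_force: [2.5, -0.6, -0.8]
width: 0.0213
```

Emit:
apply_moves([
  [[0, 0, 0], [1, 0, 0], 0],
  [[0, 0, 0], [2, 0, 0], 0],
  [[0, 0, 0], [2.7, 0, 0], 0],
  [[0, 0, 0], [2.7, 0, 0], 0],
])

```text
t: 8.75
tcp_pos: [0.52, -0.0878, 0.1336]
tool_rot: [-180.0, -0.0, 168.7]
ft_force: [2.1, -0.0, -1.7]
width: 0.0208
```

Emit:
apply_moves([
  [[0, 0, 0], [0, 0, 1], 0],
  [[0, 0, 0], [0, 0, 2], 0],
  [[0, 0, 0], [0, 0, 3], 0],
  [[0, 0, 0], [0, 0, 3.5], 0],
  [[0, 0, 0], [0, 0, 3.5], 0],
])

```text
t: 9.25
tcp_pos: [0.5202, -0.0878, 0.13]
tool_rot: [-180.0, -0.0, 168.7]
ft_force: [1.1, -1.0, -0.3]
width: 0.021
```

Emit:
apply_moves([
  [[0, 0, 0], [0, 0, 1], 0],
  [[0, 0, 0], [0, 0, 2], 0],
  [[0, 0, 0], [0, 0, 3], 0],
  [[0, 0, 0], [0, 0, 3.5], 0],
  [[0, 0, 0], [0, 0, 3.5], 0],
])

```text
t: 9.75
tcp_pos: [0.5201, -0.0878, 0.1265]
tool_rot: [-180.0, -0.0, 168.7]
ft_force: [1.4, -0.8, -0.6]
width: 0.021
```

Emit:
apply_moves([
  [[0, 0, 0], [0, 0, 1], 0],
  [[0, 0, 0], [0, 0, 2], 0],
  [[0, 0, 0], [0, 0, 3], 0],
  [[0, 0, 0], [0, 0, 4], 0],
  [[0, 0, 0], [0, 0, 4], 0],
])

```text
t: 10.25
tcp_pos: [0.5201, -0.0878, 0.1224]
tool_rot: [-180.0, -0.0, 168.7]
ft_force: [2.1, -0.6, -0.4]
width: 0.0208
```

Emit:
apply_moves([
  [[0, 0, 0], [0, 0, 1], 0],
  [[0, 0, 0], [0, 0, 2], 0],
  [[0, 0, 0], [0, 0, 3], 0],
  [[0, 0, 0], [0, 0, 4], 0],
  [[0, 0, 0], [0, 0, 4], 0],
])

```text
t: 10.75
tcp_pos: [0.5201, -0.0877, 0.1185]
tool_rot: [180.0, -0.0, 168.7]
ft_force: [1.4, -0.6, 0.8]
width: 0.0209
```

Emit:
apply_moves([
  [[0, 0, 0], [0, 0, 1], 0],
  [[0, 0, 0], [0, 0, 2], 0],
  [[0, 0, 0], [0, 0, 3], 0],
  [[0, 0, 0], [0, 0, 3], 0],
])

```text
t: 11.15
tcp_pos: [0.5201, -0.0877, 0.1154]
tool_rot: [-180.0, -0.0, 168.7]
ft_force: [3.6, 0.9, 0.0]
width: 0.0213
```

Emit:
apply_moves([
  [[0, 0, 0], [0, 0, 1], 0],
  [[0, 0, 0], [0, 0, 2], 0],
  [[0, 0, 0], [0, 0, 2], 0],
])

```text
t: 11.45
tcp_pos: [0.5201, -0.0878, 0.1135]
tool_rot: [180.0, -0.0, 168.7]
ft_force: [1.3, 1.0, -1.0]
width: 0.021
```

Emit:
apply_moves([
  [[0, 0, 0], [0, 0, 0.7], 0],
  [[0, 0, 0], [0, 0, 1.4], 0],
  [[0, 0, 0], [0, 0, 2], 0],
  [[0, 0, 0], [0, 0, 2], 0],
])

```text
t: 11.85
tcp_pos: [0.5201, -0.0877, 0.1115]
tool_rot: [180.0, -0.0, 168.7]
ft_force: [2.1, 0.1, -0.7]
width: 0.0212
```

Emit:
apply_moves([
  [[0, 0, 0], [0, 0, 0.7], 0],
  [[0, 0, 0], [0, 0, 1.4], 0],
  [[0, 0, 0], [0, 0, 2], 0],
  [[0, 0, 0], [0, 0, 2], 0],
])

```text
t: 12.25
tcp_pos: [0.5201, -0.0878, 0.1095]
tool_rot: [-180.0, -0.0, 168.7]
ft_force: [2.3, 0.2, -0.6]
width: 0.021
```

Emit:
apply_moves([
  [[0, 0, 0], [0, 0, 0.5], 0],
  [[0, 0, 0], [0, 0, 1], 0],
  [[0, 0, 0], [0, 0, 1], 0],
])

```text
t: 12.55
tcp_pos: [0.5202, -0.0878, 0.1086]
tool_rot: [-180.0, -0.0, 168.7]
ft_force: [1.7, 1.3, -0.7]
width: 0.0211
```

Emit:
apply_moves([
  [[0, 0, 0], [0, 0, 0.5], 0],
  [[0, 0, 0], [0, 0, 1], 0],
  [[0, 0, 0], [0, 0, 1], 0],
])

```text
t: 12.85
tcp_pos: [0.5202, -0.0878, 0.1075]
tool_rot: [-180.0, -0.0, 168.7]
ft_force: [1.8, 0.6, -1.0]
width: 0.021
```

Emit:
apply_moves([
  [[0, 0, 0], [0, 0, 0.5], 0],
  [[0, 0, 0], [0, 0, 1], 0],
  [[0, 0, 0], [0, 0, 1], 0],
])

```text
t: 13.15
tcp_pos: [0.5202, -0.0878, 0.1066]
tool_rot: [-180.0, -0.0, 168.7]
ft_force: [1.4, 0.4, 0.0]
width: 0.0209
```

Emit:
apply_moves([
  [[0, 0, 0], [0, 0, 0.5], 0],
  [[0, 0, 0], [0, 0, 1], 0],
  [[0, 0, 0], [0, 0, 1], 0],
])

```text
t: 13.45
tcp_pos: [0.5202, -0.0878, 0.1055]
tool_rot: [-180.0, -0.0, 168.7]
ft_force: [1.7, 1.0, -0.2]
width: 0.0213
```

Emit:
apply_moves([
  [[0, 0, 0], [0, 0, 0.5], 0],
  [[0, 0, 0], [0, 0, 1], 0],
  [[0, 0, 0], [0, 0, 1], 0],
])

```text
t: 13.75
tcp_pos: [0.5202, -0.0878, 0.1046]
tool_rot: [-180.0, -0.0, 168.7]
ft_force: [2.7, -1.3, -0.7]
width: 0.021
```

Emit:
apply_moves([
  [[0, 0, 0], [0, 0, 0.5], 0],
  [[0, 0, 0], [0, 0, 1], 0],
  [[0, 0, 0], [0, 0, 1], 0],
])

```text
t: 14.05
tcp_pos: [0.5202, -0.0878, 0.1035]
tool_rot: [-180.0, -0.0, 168.7]
ft_force: [2.6, -0.4, 0.0]
width: 0.0214
```

Emit:
apply_moves([
  [[0, 0, 0], [0, 0, 0.7], 0],
  [[0, 0, 0], [0, 0, 1.4], 0],
  [[0, 0, 0], [0, 0, 2], 0],
  [[0, 0, 0], [0, 0, 2], 0],
])

```text
t: 14.45
tcp_pos: [0.5202, -0.0878, 0.1015]
tool_rot: [-180.0, -0.0, 168.7]
ft_force: [1.9, 1.5, -0.6]
width: 0.0214
```

Emit:
apply_moves([
  [[0, 0, 0], [0, 0, 0.5], 0],
  [[0, 0, 0], [0, 0, 1], 0],
  [[0, 0, 0], [0, 0, 1.5], 0],
  [[0, 0, 0], [0, 0, 1.5], 0],
])

```text
t: 14.85
tcp_pos: [0.5202, -0.0878, 0.1001]
tool_rot: [-180.0, -0.0, 168.7]
ft_force: [1.9, 0.9, -0.5]
width: 0.0214
```

Emit:
apply_moves([
  [[0, 0, 0], [0, 0, 0.5], 0],
  [[0, 0, 0], [0, 0, 1], 0],
  [[0, 0, 0], [0, 0, 1.5], 0],
  [[0, 0, 0], [0, 0, 1.5], 0],
])

```text
t: 15.25
tcp_pos: [0.5202, -0.0878, 0.0985]
tool_rot: [-180.0, -0.0, 168.7]
ft_force: [1.9, 1.6, -1.4]
width: 0.0207
```

Emit:
apply_moves([
  [[0, 0, 0], [0, 0, 0.4], 0],
  [[0, 0, 0], [0, 0, 0.8], 0],
  [[0, 0, 0], [0, 0, 0.8], 0],
])

```text
t: 15.55
tcp_pos: [0.5202, -0.0878, 0.0977]
tool_rot: [-180.0, -0.0, 168.7]
ft_force: [2.9, -0.0, -1.2]
width: 0.0211
```

Emit:
apply_moves([
  [[0, 0, 0], [0, 0, 0.3], 0],
  [[0, 0, 0], [0, 0, 0.6], 0],
  [[0, 0, 0], [0, 0, 0.6], 0],
])

```text
t: 15.85
tcp_pos: [0.5202, -0.0878, 0.0972]
tool_rot: [-180.0, -0.0, 168.7]
ft_force: [2.2, 1.9, 0.2]
width: 0.0208
```

Emit:
apply_moves([
  [[0, 0, 0], [0, 0, 0.2], 0],
  [[0, 0, 0], [0, 0, 0.5], 0],
  [[0, 0, 0], [0, 0, 0.5], 0],
])

```text
t: 16.15
tcp_pos: [0.5202, -0.0878, 0.0967]
tool_rot: [-180.0, -0.0, 168.7]
ft_force: [2.3, 0.8, 1.0]
width: 0.0212
```

Emit:
apply_moves([
  [[0, 0, 0], [0, 0, 0.2], 0],
  [[0, 0, 0], [0, 0, 0.4], 0],
  [[0, 0, 0], [0, 0, 0.4], 0],
])

```text
t: 16.45
tcp_pos: [0.5202, -0.0878, 0.0963]
tool_rot: [-180.0, -0.0, 168.7]
ft_force: [1.5, 0.2, -0.1]
width: 0.0208
```

Emit:
apply_moves([
  [[0, 0, 0], [0, 0, 0.2], 0],
  [[0, 0, 0], [0, 0, 0.3], 0],
  [[0, 0, 0], [0, 0, 0.3], 0],
])

```text
t: 16.75
tcp_pos: [0.5202, -0.0878, 0.0963]
tool_rot: [180.0, 0.0, 168.7]
ft_force: [0.3, 0.9, 3.9]
width: 0.0212
```

Emit:
apply_moves([
  [[0, 0, 0], [0, 0, 0.2], 0],
  [[0, 0, 0], [0, 0, 0.3], 0],
  [[0, 0, 0], [0, 0, 0.3], 0],
])

```text
t: 17.05
tcp_pos: [0.5202, -0.0878, 0.0962]
tool_rot: [180.0, 0.0, 168.7]
ft_force: [-0.1, 0.6, 9.5]
width: 0.0211
```

Emit:
apply_moves([
  [[0, 0, 0], [0, 0, -0.3], 0],
  [[0, 0, 0], [0, 0, -0.3], 0.4],
  [[0, 0, 0], [0, 0, -0.3], 0.6],
  [[0, 0, 0], [0, 0, -0.3], 0.6],
  [[0, 0, 0], [0, 0, -0.3], 0.6],
], force=20)

```text
t: 17.55
tcp_pos: [0.5199, -0.0879, 0.0958]
tool_rot: [-180.0, -0.0, 168.7]
ft_force: [0.3, -0.3, 1.1]
width: 0.0516
```

Emit:
apply_moves([
  [[0, 0, 0], [0, 0, -15], 0.7],
  [[0, 0, 0], [0, 0, -40], 0.7],
  [[0, 0, 0], [0, 0, -70], 0.7],
  [[0, 0, 0], [0, 0, -100], 0.7],
  [[0, 0, 0], [0, 0, -120], 0.7],
])

```text
t: 18.05
tcp_pos: [0.5205, -0.088, 0.218]
tool_rot: [180.0, 0.1, 168.7]
ft_force: [0.3, -0.8, 0.0]
width: 0.0591
```

Run:
```python
from h import *
s=state();print(s['tcp_pos'],s['ft_force'],s['width'])
w=snapshot('wrist'); b=snapshot('side')
c=np.hstack([cv2.resize(w[100:300,170:370],(400,400),interpolation=2),cv2.resize(b[150:250,290:390],(400,400),interpolation=2)])
cv2.imwrite('pics/d.png',c[:,:,::-1])
```

```text
[ 0.52049764 -0.08796135  0.21798892] [ 0.28346245 -0.78440736  0.03341599] 0.05906937200654931
```

View pics/d.png

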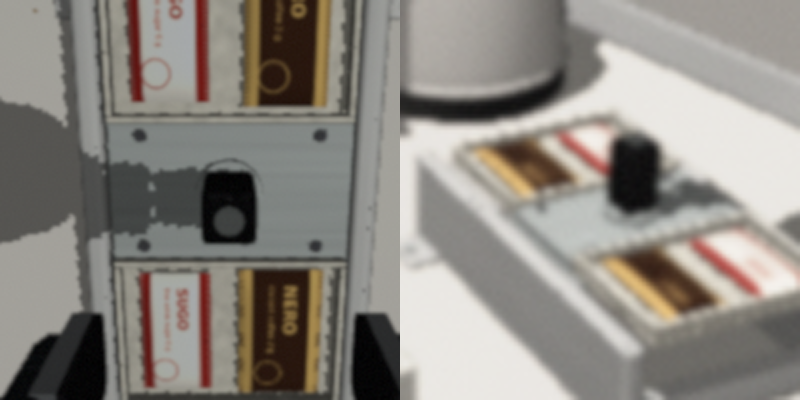

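The pin stands upright with its collar flat on the plate, centred between the four screws, and the gripper is well clear. I'm handing in.

```bash
python3 -c "
from workcell import *
print(hand_in())"
```

```text
the job is handed in; nothing more can be done
None
```

The black-gripped steel pin is fully home through the caddy and the strap. I handed the job in at about 18 s of the 72 s allowed. No verdict is reported.

- **What I did:** I took the pin from the wooden block, not the red or white look-alikes. The wrist camera showed the strap hole through the caddy's hole, about 11.6 mm towards the robot. I put the tip about 4 mm into the caddy's hole and drew the caddy that way, then lowered the pin in small steps.
- **Forces:** Readings come only at the end of each move call. They showed about 2–4 N sideways while dragging and lowering, and 9.5 N when the collar landed, against limits of 22 N and 35 N.
- **Last checks:** The collar touched down at the height expected from the plate (TCP 0.0963 m). The last pictures show the pin upright, with the collar flat and centred between the four screws, and the gripper open and well above it. No check failed or disagreed.
- **Not checked:** I did not look again at the mug, biscuit box or milk pot. Nothing in the force readings suggested contact with them.

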